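# Lock the carriage and hold the spring probe square on its ring mark

## Task

First turn the black locking knob beside the sloped carriage clockwise until it clicks over its detent and stays there. Then take the spring-tipped probe out of its stand and hold its tip inside the ring marked on the carriage's sloped face, the probe square to that face, pressing gently so that the spring tip is pushed about half way in, never all the way. Finish while holding the probe there in the gripper, and leave everything else on the bench where it is.

Things in the scene. Friction and masses are not known exactly. Their poses are not given: they have to be found in the camera images.
- lock_grip (a point): Middle of the grip bar of the black locking knob, on the knob's upright axis, 49 mm above the bench. The bar is 42 mm long (along this point's x), 14 mm thick (along y: pinch it across y, from above) and 32 mm tall, its top 7 mm above this point; under it a 44 mm disc has its top 23 mm below this point. The point turns with the knob (z up). Beside the knob the sloped carriage stands 45 mm or more from the knob's 68 mm round base.
- lock (a joint): Angle of the locking knob, rad: 0 unlocked, grows as it turns clockwise seen from above, end stop at 1.05. A sprung detent pushes back (up to about 0.15 N m) over the first half, so that it returns to 0 if let go before 0.525; past that it clicks over and stays at about 1.05 (locked).
- probe: The probe, about 200 g, standing upright in its stand. Origin: on its axis, at the underside of its round flange (38 mm across, 5 mm thick), which rests on the stand's top; z runs up the axis, away from the tip. Above the flange is a grey square grip 26 x 26 mm (sides along x and y) from z = 5 to 60 mm, then a round cap (20 mm) to 72 mm. Below it a steel barrel 18 mm across to z = -30 mm, then the 8 mm round-ended spring tip to z = -52 mm.
- tip_end (a point): The very end of the probe's spring tip, 52 mm below the probe's origin along its axis when not pressed. Its z is the probe's axis, pointing away from the tip.
- tip (a joint): How far the spring tip is pushed into the probe, m: 0 out, 0.014 all the way in. The push takes about 0.7 N to start and 350 N/m after that: about 3.2 N at half way (0.007).
- stand: Probe stand, fixed: black foot 90 x 90 mm, aluminium top 70 x 70 mm with its upper face 65 mm above the bench, on four posts. Origin: centre of its underside. The probe hangs in a vertical 25 mm hole through the middle of the top, open below; its tip touches nothing.
- spot (a point): Centre of the mark, a black ring 24 mm across (19 mm inside) with a dot in its middle, flush on the sloped aluminium face of the carriage, 62 mm above the bench. z is the face's outward normal, which leans 20 degrees from vertical; y runs level along the face, x up the slope. The face is 140 mm along y and 110 mm along x; the mark lies at mid-slope, 25 mm or more from the ends of the face. It is bare and fixed, its top edge 81 mm above the bench.
- lens_post: Bystander, fixed: a lens ring on a post, 122 mm tall, on a black foot 90 x 90 mm like the stand's. Origin: centre of its underside.
- driver: Bystander: a screwdriver lying on the bench.
- screw_tray: Bystander: a low grey tray 100 x 140 x 35 mm; origin under its centre.
- angle_piece: Bystander: a piece of aluminium angle, 120 x 40 x 40 mm.
- collar: Bystander: a loose steel ring 32 mm across, 14 mm high, lying on the black plate behind the knob.
- gauge_block: Bystander: an aluminium block 60 x 45 x 40 mm.
- spare_post: Bystander: a slim steel post 70 mm tall on a 40 mm foot.
- fixture: Fixed black tapped plate 200 x 300 x 12 mm that carries the sloped aluminium carriage (at +y) and the locking knob (at -y). Origin: centre of its underside; the carriage spans y = -10 to 130 mm and about x = -54 to 54 mm.
Mind the look-alikes: they are no part of the job. There is more than one size of the probe; the one meant has the size given above. What is shaped like the stand but turquoise is not meant.

How it is judged (in metres and radians):
On the way, in this order (a step that is already met when the one before it is completed fails the run):
1. the locking knob has clicked over its detent and stays locked (value of joint lock above 0.85 rad), for 0.3 s.
2. the probe is drawn out of its stand, in the gripper (value of joint lock above 0.85 rad and contact force between the fingers and probe above 1 N and z of tip_end in the frame of stand above 0.066 m), for 0.1 s.
At the end, for the whole second after the job is handed in: Knob locked (over 0.85 rad); probe held still in the gripper, clear of its stand; tip end within 9 mm of the ring's middle, axis within 0.14 rad of square to the sloped face, spring tip pushed in 3 to 11 mm (of 14), touching the face with 0.8 to 7 N (value of joint lock above 0.85 rad and contact force between the fingers and probe above 1 N and contact force between probe and stand below 0.05 N and distance between tip_end and spot below 0.009 m and angle between the z axis of probe and the z axis of spot, either way round below 0.14 rad and value of joint tip between 0.003 and 0.011 m and contact force between probe and fixture between 0.8 and 7 N and linear speed of probe below 0.02 m/s); the arm keeps its last pose, push and grip.
It fails at once if the spring tip was pressed all the way in or the probe rammed into the carriage (value of joint tip above 0.0137 m or contact force between probe and fixture above 15 N).
It fails at once if a bystander was moved (distance of any of driver, screw_tray, angle_piece, collar, gauge_block, spare_post from where it was at the start of the episode above 0.02 m).
It also fails if it takes over 62 s, if anything falls off the work surface, if the arm or the gripper's body presses on something with over 40 N, if the wrist force passes 120 N, or if a joint passes its speed limit or range.

## Robot

A 6-joint arm with a two-finger parallel gripper is mounted at the origin on the work surface. World frame = base frame: x ahead of the robot, y to its left, z up, the work surface at z = 0. Lengths are in mm, angles in rad, forces in N, time in s.
With the tool pointing down it reaches from about 275 to 1000 mm from the base axis. Payload 8.4 kg.
Tool frame: the origin (TCP) lies at the centre of the arm's flange, where the gripper is bolted on; the fingertips stand 173 mm ahead of it and the grasp point (between the pads) lies 155 mm ahead of it; z points along the fingers, y is the direction in which the jaws open and shut (so a half turn about z gives the same grasp; the last joint's range is limited). The gripper opens to 85 mm and grips with 20 to 120 N. Pads are 22 mm wide; open, the fingers measure 114 mm over their backs; the gripper's body (76 mm by 85 mm) begins 54 mm behind the grasp point. The pads swing forward as they close: fully open they stand 13 mm farther back than shut.
Start: joints at [-1.122, 0.353, 1.633, -0, 1.155, -0.002], TCP at [272.303, -562.566, 404.681] pointing down, gripper open.
Joint ranges: [-2.63, 2.63], [-0.92, 2.1], [0.06, 2.66], [-1.3, 4.44], [0, 2.69], [-3.02, 3.02]. Speed limits (rad/s): [2.22, 2.22, 2.79, 3.14, 3.14, 3.14].

## Interface

Orientations are given as [roll, pitch, yaw] about the fixed x, y, z axes, in that order (R = Rz(yaw) Ry(pitch) Rx(roll)).
In Python, from rig import sense, grab_frame, camera_model, sign_off gives the robot as it stands. The module is installed in compiled form; this text tells all that it offers.
- The arm moves only by the tool step_arm, never from a script. Its argument "commands" is a list of rows, each a list of 3 entries, a list of its own where there are three numbers: the shift along the tool's x, y, z in mm, then the turn about the tool's z in rad, then the opening, from 0 (shut) to 1 (fully open). A call has 1 to 20 rows; each row shifts and turns the pose as measured when the row begins, along the tool's axes as they then stand; what a row does not reach is not made up. A row lasts 1/8 s, in which the tool goes at most 62.5 mm and 10.7 degrees, less where a joint would pass 70% of its speed; a pose out of reach is approached as far as the arm can. A call with a gripper value outside its range is refused whole. The fingers move at their own pace and stop on an object; "force" is the grip in N (left out, the last holds). Time passes only in rows, so rows that do not move let the fingers close. It gives the time, the measured TCP pose, the force and the opening at its end, in the units of the state.
- sense(): the state, without advancing time (a new reading comes with each control period).
- grab_frame(name): name is "scene" or "top"; returns the picture (384x512x3 uint8, blue, green, red); there is no depth.
- camera_model(name): a dict with "fx", "fy", "cx", "cy" (pixels), "R" (3x3) and "t" (3): a world point X has camera coordinates R X + t. Camera axes: x right, y down, z forward; pixel columns grow to the right and rows downward; lengths in mm; the calibration is good to about 2 mm. A picture is of the moment at which its call begins. camera_model takes no time and is no camera call.
- sign_off(): hands the job in, once; it reports no verdict.
The state is a dict: "clock": time; "qpos": joint angles; "qvel": joint speeds; "joint_efforts": joint torques, N m; "eef_pos": TCP position; "tcp_rot": TCP orientation; "contact_force": force on the tool from outside, world axes, zero at the start; "wrist_torque": the same for the moment, N m; "opening": opening from 0.0 (shut) to 1.0 (fully open).
Only numpy, scipy, OpenCV 4.12 (cv2) and the standard library are available. Lean on these libraries where they do the work, as an engineer would, in place of code of your own. Each camera call takes 0.05 s, during which the arm holds its last target. There are 200 camera calls.

## Working session

There is one attempt and no reset: what is moved stays moved. The work goes in short steps, Python scripts to look and compute and a tool call to move; the robot and the scene stay as the last step left them, time stands still between calls to the robot, and variables do not carry over. Pictures are saved under pics/ and viewed, about 8 in all and at most 12, crops included, and the job is handed in when it is done.

Besides the shell and the picture viewer there is one more tool, called after ">>>" in YAML: its name, and indented under it one key for each argument. step_arm: Moves the arm, as the interface text tells. Its arguments: {"type":"object","properties":{"commands":{"type":"array","items":{"type":"array"}},"force":{"type":"number"}},"required":["commands"]}

```bash
mkdir -p pics; python3 - <<'E'
from rig import *
import cv2,numpy as np
for n in("scene","top"):
    cv2.imwrite(f"pics/{n}0.png",grab_frame(n)); m=camera_model(n)
    R=np.array(m["R"]);t=np.array(m["t"]);print(n,m["fx"],m["fy"],m["cx"],m["cy"],R.round(3).tolist(),(-R.T@t).round(1))
print(sense())
E
```

```text
scene 391.5490652467585 391.5490652467585 263.9027469805764 196.03619889859286 [[-0.093, 0.996, -0.011], [0.687, 0.056, -0.725], [-0.721, -0.075, -0.689]] [1331.4   94.5  827.4]
top 408.2344184487077 408.2344184487077 256.01809933458895 195.07729265630635 [[-0.012, -1.0, 0.001], [-0.98, 0.011, -0.197], [0.197, -0.004, -0.98]] [ 288.5   14.6 1420.9]
{'clock': 0.1, 'qpos': array([-1.12240178e+00,  3.53593250e-01,  1.63408771e+00,  3.77466119e-05,
        1.15519328e+00, -2.40180249e-03]), 'qvel': array([ 1.19272361e-03, -2.40689733e-03, -2.06512673e-03, -6.37509129e-04,
        1.00326975e-03,  2.62610010e-05]), 'joint_efforts': array([ 1.88717472e-04, -6.06355619e+01, -3.42820609e+01,  1.05700908e-04,
        4.01426587e-03,  1.33750632e-06]), 'eef_pos': array([ 272.21020848, -562.36202951,  404.01568211]), 'tcp_rot': array([-3.14031115e+00, -3.75918084e-05,  4.50781062e-01]), 'contact_force': array([-0.81765778,  0.86397247, -0.11733493]), 'wrist_torque': array([-0.02086861,  0.01371533, -0.01340384]), 'opening': 0.9976572568963726}
```

View pics/scene0.png

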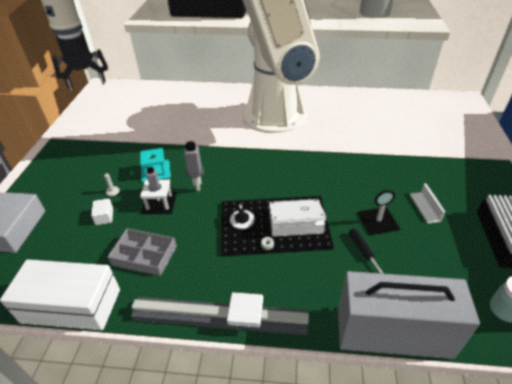

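View pics/top0.png

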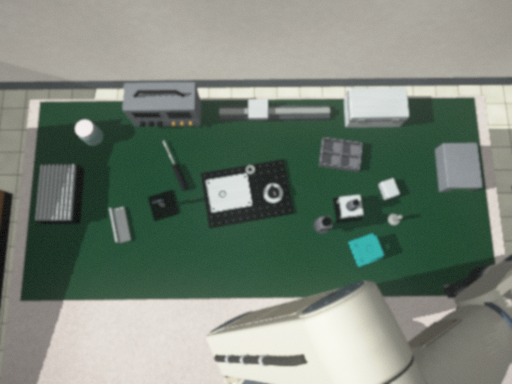

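The scene view shows the knob at (242,214), the carriage at (298,215), a probe in the aluminium stand at (153,185), a second, larger probe at (193,165), and a turquoise stand at (155,162). In the top view these are the knob (273,192), carriage (229,192), stand probe (352,204), larger probe (323,223) and turquoise stand (366,250). The probe in the aluminium stand fits the description. I'll confirm it in an enlarged crop.

```bash
python3 - <<'E'
import cv2,numpy as np
a=cv2.imread("pics/scene0.png");b=cv2.imread("pics/top0.png")
f=lambda i,x,y,w,h,s:cv2.resize(i[y:y+h,x:x+w],(w*s,h*s),interpolation=cv2.INTER_CUBIC)
c=np.zeros((600,800,3),np.uint8)
def put(im,x,y): c[y:y+im.shape[0],x:x+im.shape[1]]=im
put(f(a,215,190,120,67,3),0,0)   # 360x201
put(f(a,130,135,80,80,5),400,0)  #
put(f(b,198,155,100,75,4),0,202+98)
put(f(b,310,185,75,50,5),401,410-10)
cv2.imwrite("pics/crop.png",c)
E
```

```text
Traceback (most recent call last):
ValueError: could not broadcast input array from shape (250,375,3) into shape (200,375,3)
```

```bash
python3 - <<'E'
import cv2,numpy as np
a=cv2.imread("pics/scene0.png");b=cv2.imread("pics/top0.png")
f=lambda i,x,y,w,h,s:cv2.resize(i[y:y+h,x:x+w],(w*s,h*s),interpolation=cv2.INTER_CUBIC)
c=np.zeros((600,800,3),np.uint8)
def put(im,x,y): c[y:y+im.shape[0],x:x+im.shape[1]]=im
put(f(a,215,190,120,67,3),0,0)
put(f(a,130,135,80,80,5),400,0)
put(f(b,198,155,100,75,4),0,300)
put(f(b,310,190,79,40,5),401,400)
cv2.imwrite("pics/crop.png",c)
E
```

```text
(no output)
```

View pics/crop.png

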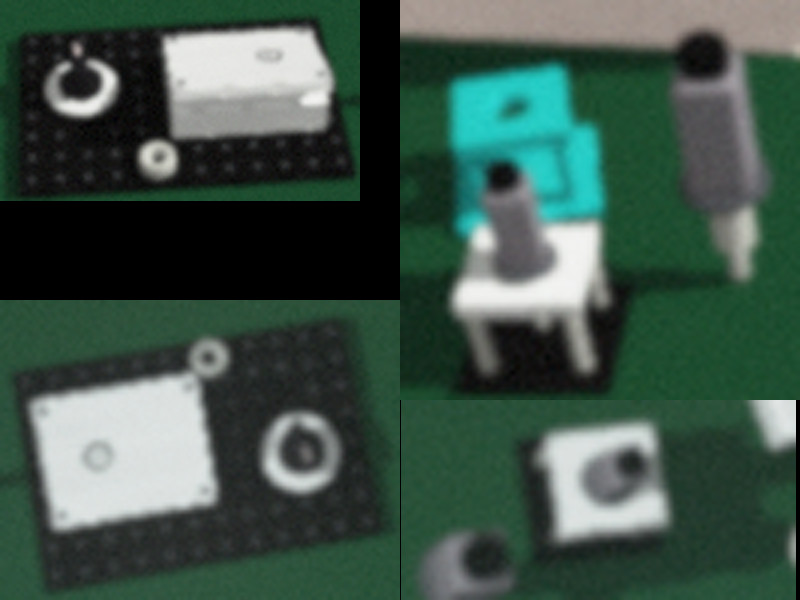

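The probe in the aluminium stand is confirmed: crop (520,220), about 38 mm flange, sized to fit its stand. The bigger one at crop (705,130) is the look-alike. The ring mark is at crop (269,55) in the scene view and (98,456) in the top view. Next I triangulate and look closely at the knob bar.

```bash
cat > h.py <<'E'
import cv2,numpy as np
from rig import *
C={n:camera_model(n) for n in("scene","top")}
def ray(n,u,v):
    m=C[n];R=np.array(m["R"]);d=R.T@np.array([(u-m["cx"])/m["fx"],(v-m["cy"])/m["fy"],1]);return -R.T@np.array(m["t"]),d/np.linalg.norm(d)
def tri(s,t):
    (a,d),(b,e)=ray("scene",*s),ray("top",*t)
    k=np.linalg.lstsq(np.c_[d,-e],b-a,rcond=None)[0];p,q=a+k[0]*d,b+k[1]*e
    return ((p+q)/2).round(1),round(float(np.linalg.norm(p-q)),1)
def onz(n,u,v,z):
    a,d=ray(n,u,v);return (a+d*(z-a[2])/d[2]).round(1)
def avg(n,k=6): return np.mean([grab_frame(n).astype(float) for _ in range(k)],0)
def un(x,y,s,ox,oy): return ((x+.5)/s-.5+ox,(y+.5)/s-.5+oy)
def big(i,x,y,w,h,s): return cv2.resize(i[y:y+h,x:x+w],(w*s,h*s),interpolation=cv2.INTER_CUBIC)
E
python3 - <<'E'
from h import *
sa=avg("scene");tp=avg("top");np.savez("av.npz",s=sa,t=tp)
S=lambda x,y:un(x,y,3,215,190)
P=lambda x,y:un(x-400,y,5,130,135)
T=lambda x,y:un(x,y-300,4,198,155)
Q=lambda x,y:un(x-401,y-400,5,310,190)
print("spot",tri(S(269,55),T(98,456)))
print("cap",tri(P(504,172),Q(632,462)))
print("knobtopdisc",tri(S(80,88),T(301,452)))
for n,s,t in[("A",(165,38),(207,378-2)),("",(318,28),(30,400)),("",(170,88+5),(190,376))]:print(n,tri(S(*s),T(*t)))
for nm,s,t in[("st near-left",(472,225),(655+13,528)),("fr-left",(455,305),(655,425)),("fr-right",(598,308),(548,432)),("near-right",(600,222),(555,541))]:print(nm,tri(P(*s),Q(*t)))
g=lambda i:np.clip((i-20)*1.6,0,255).astype(np.uint8)
c=np.zeros((600,800,3),np.uint8)
c[:300,:390]=big(g(sa),225,198,39,30,10);c[:300,400:790]=big(g(tp),254,177,39,30,10)
c[301:551,:400]=big(g(sa),265,194,80,50,5);c[300:600,400:750]=big(g(tp),198,165,70,60,5)
cv2.imwrite("pics/knob.png",c)
E
```

```text
spot (array([568.6, 125.4,  61.5]), 1.3)
cap (array([ 521.1, -308.7,  132.6]), 2.6)
knobtopdisc (array([579.9, -49.7,  13.9]), 0.6)
A (array([620.6,  32.8, 126.9]), 4.2)
 (array([601.3, 169.3, 131.1]), 10.4)
 (array([634.7,  43.2,  74.2]), 5.4)
st near-left (array([ 489.2, -350.6,   62.2]), 2.7)
fr-left (array([ 558.6, -342.1,   63.2]), 5.0)
fr-right (array([ 553.8, -264.8,   62.8]), 14.1)
near-right (array([ 481.2, -274.3,   62.9]), 3.3)
```

View pics/knob.png

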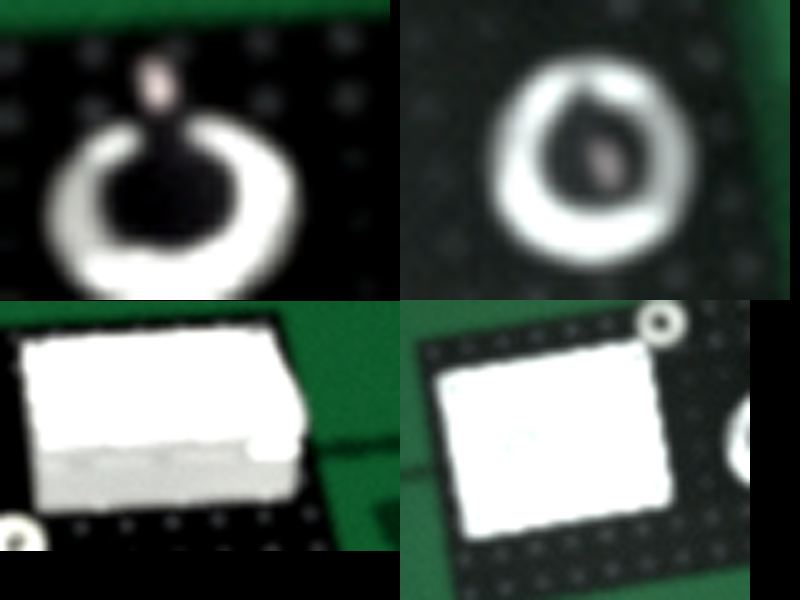

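```bash
python3 - <<'E'
from h import *
d=np.load("av.npz");sa,tp=d["s"],d["t"]
S=lambda x,y:un(x,y-301,5,265,194)
T=lambda x,y:un(x-400,y-300,5,198,165)
for n,s,t in[("front-y",(35,447),(643,345)),("front+y",(297,460),(437,377)),("back-y",(20,340),(672,500)),("back+y",(268,325),(465,538))]:print(n,tri(S(*s),T(*t)))
# pink mark
for n,i,(x,y,w,h) in(("scene",sa,(237,202,9,9)),("top",tp,(268,186,13,14))):
    r=i[y:y+h,x:x+w]; g=np.clip(r[...,2]-r[...,1]*1.0,0,None) if 0 else r[...,2]
    print(n);print(g.round().astype(int))
    w_=np.clip(g-np.percentile(g,60),0,None)
E
```

```text
front-y (array([636.3,  41.8,  67.5]), 1.1)
front+y (array([619.2, 182.3,  51.6]), 5.0)
back-y (array([532.6,  24.1,  43.7]), 0.8)
back+y (array([508.1, 165.6,  43.2]), 0.6)
scene
[[ 18  20  24  32  38  42  35  28  20]
 [ 21  31  48  57  53  46  36  26  20]
 [ 24  46  84  99  85  53  32  22  17]
 [ 26  56 106 137 120  69  33  20  20]
 [ 24  53 111 156 143  87  38  22  18]
 [ 22  43 100 150 140  86  40  26  20]
 [ 20  32  69 105 100  64  40  34  31]
 [ 36  34  42  57  54  45  49  66  77]
 [ 86  66  42  35  36  43  70 112 133]]
top
[[185 172 137 103  89 111 143 165 171 166 148 118  82]
 [180 148 104  70  58  71  93 112 127 137 137 125 101]
 [158 117  75  53  48  50  55  66  80 101 120 124 116]
 [130  87  57  48  48  48  45  44  53  76 100 122 125]
 [108  66  48  47  51  56  54  46  42  56  81 111 126]
 [ 90  57  48  50  58  75  78  67  46  46  71 105 126]
 [ 84  53  47  49  63  88  99  86  58  45  67 102 126]
 [ 86  54  49  48  58  86 105  97  67  50  69 104 126]
 [ 99  61  48  46  53  75  98  94  69  52  74 107 127]
 [120  75  53  49  49  62  80  79  63  61  85 115 127]
 [152 108  76  58  54  56  63  66  68  84 106 125 130]
 [183 152 118  96  86  83  84  95 108 124 137 144 134]
 [205 190 169 151 140 136 139 149 160 168 170 162 140]
 [208 210 204 196 188 183 186 191 196 196 184 162 127]]
```

```bash
python3 - <<'E'
from h import *
d=np.load("av.npz");sa,tp=d["s"],d["t"];c={}
for n,i,(x,y,w,h),b in(("scene",sa,(237,202,7,7),45),("top",tp,(271,189,7,8),56)):
    g=np.clip(i[y:y+h,x:x+w,2]-b,0,None);vv,uu=np.mgrid[y:y+h,x:x+w];W=g/g.sum()
    p=np.array([onz(n,a,e,56)[:2] for a,e in zip(uu.ravel(),vv.ravel())]);W=W.ravel();m=W@p;q=p-m;cov=(q*W[:,None]).T@q
    l,v=np.linalg.eigh(cov);print(n,"mean on z56",m,"sd",np.sqrt(l),"axis deg",np.degrees(np.arctan2(v[1,1],v[0,1])))
    c[n]=(W@uu.ravel(),W@vv.ravel())
print(c,tri(c["scene"],c["top"]))
# base ring ellipse
for n,i,(x,y,w,h) in(("scene",sa,(225,203,36,30)),("top",tp,(258,178,31,29))):
    m=(i[y:y+h,x:x+w].min(2)>100).astype(np.uint8);k=cv2.findContours(m,0,cv2.CHAIN_APPROX_NONE)[0];k=max(k,key=cv2.contourArea)
    h_=cv2.convexHull(k);e=cv2.fitEllipse(h_);u=(e[0][0]+x,e[0][1]+y);print(n,u,e[1:],onz(n,*u,26),onz(n,*u,12));c[n]=u
print("base",tri(c["scene"],c["top"]))
# dark disc inside ring, threshold in top
i=tp;m=(i[180:206,260:290].max(2)<95).astype(np.uint8);print(m)
E
```

```text
scene mean on z56 [569.80306122 -51.48332874] sd [2.66880995 5.0930365 ] axis deg -166.25098073563214
top mean on z56 [569.10776874 -53.44369166] sd [4.05819169 5.86199327] axis deg -166.28844135735227
{'scene': (np.float64(240.29398786541645), np.float64(205.99544953116384)), 'top': (np.float64(274.4775669978922), np.float64(193.20264980427584))} (array([569.1, -52.6,  55.3]), 1.9)
scene (241.8048973083496, 218.86148262023926) ((18.91921615600586, 23.906742095947266), 80.21085357666016) [590.4 -46.   26. ] [577.4 -48.4  12. ]
top (272.48843002319336, 192.8344211578369) ((19.085161209106445, 20.233848571777344), 8.262836456298828) [576.7 -48.   26. ] [579.6 -48.7  12. ]
base (array([579.1, -48.3,  13.8]), 0.5)
[[1 1 1 1 1 1 1 1 1 1 1 1 1 1 1 1 1 1 1 1 1 1 1 1 1 1 1 1 1 1]
 [1 1 1 1 1 1 1 1 1 1 1 1 1 1 1 1 1 1 1 1 1 1 1 1 1 1 1 1 1 1]
 [1 1 1 1 1 1 1 1 1 1 1 1 1 1 1 1 1 1 1 1 1 1 1 1 1 1 1 1 1 1]
 [1 1 1 1 1 1 1 1 1 0 0 0 0 0 0 0 0 1 1 1 1 1 1 1 1 1 1 1 1 1]
 [1 1 1 1 1 1 1 0 0 0 0 0 0 0 0 0 0 0 0 1 1 1 1 1 1 1 1 1 1 1]
 [1 1 1 1 1 1 0 0 0 0 0 0 0 0 0 0 0 0 0 0 1 1 1 1 1 1 1 1 1 1]
 [
[... 558 characters left out ...]
1 1 1]
 [1 1 1 0 0 0 0 0 0 1 1 1 1 1 1 1 1 1 1 0 0 0 0 1 1 1 1 1 1 1]
 [1 1 1 0 0 0 0 0 0 0 1 1 1 1 1 1 1 1 0 0 0 0 1 1 1 1 1 1 1 1]
 [1 1 1 1 0 0 0 0 0 0 0 0 1 1 1 0 0 0 0 0 0 0 1 1 1 1 1 1 1 1]
 [1 1 1 1 0 0 0 0 0 0 0 0 0 0 0 0 0 0 0 0 0 0 1 1 1 1 1 1 1 1]
 [1 1 1 1 1 0 0 0 0 0 0 0 0 0 0 0 0 0 0 0 0 1 1 1 1 1 1 1 1 1]
 [1 1 1 1 1 0 0 0 0 0 0 0 0 0 0 0 0 0 0 0 0 1 1 1 1 1 1 1 1 1]
 [1 1 1 1 1 1 1 0 0 0 0 0 0 0 0 0 0 0 0 1 1 1 1 1 1 1 1 1 1 1]
 [1 1 1 1 1 1 1 1 0 0 0 0 0 0 0 0 0 0 1 1 1 1 1 1 1 1 1 1 1 1]
 [1 1 1 1 1 1 1 1 1 1 1 0 0 0 0 1 1 1 1 1 1 1 1 1 1 1 1 1 1 1]
 [1 1 1 1 1 1 1 1 1 1 1 1 1 1 1 1 1 1 1 1 1 1 1 1 1 1 1 1 1 1]
 [1 1 1 1 1 1 1 1 1 1 1 1 1 1 1 1 1 1 1 1 1 1 1 1 1 1 1 1 1 1]]
```

The two views agree on these points:
- **Spot:** (569,125,61.5).
- **Knob:** axis at (579,-48), bar azimuth about 14°.
- **Slope:** rises toward +x, fixture yaw about 0.17.
- **Stand:** centre about (521,-308), top 63 mm.

I'm moving above the knob.

>>> step_arm:
  commands:
    - [[0, 0, 0], 0.103, 1]
    - [[0, 0, 0], 0.103, 1]
    - [[42.3, -42.5, 0], 0, 1]
    - [[42.3, -42.5, 0], 0, 1]
    - [[42.3, -42.5, 0], 0, 1]
    - [[42.3, -42.5, 0], 0, 1]
    - [[42.3, -42.5, 0], 0, 1]
    - [[42.3, -42.5, 0], 0, 1]
    - [[42.3, -42.5, 0], 0, 1]
    - [[42.3, -42.5, 0], 0, 1]
    - [[42.3, -42.5, 0], 0, 1]
    - [[42.3, -42.5, 0], 0, 1]
    - [[0, 0, 0], 0, 1]

```text
clock: 2.33
eef_pos: [593.5, -35.0, 406.1]
tcp_rot: [3.136, -0.006, 0.235]
contact_force: [-0.4, 0.2, -0.3]
opening: 1.002
```

>>> step_arm:
  commands:
    - [[-17, 9.3, 40], 0, 0.6]
    - [[0, 0, 50], 0, 0.6]
    - [[0, 0, 45], 0, 0.6]
    - [[0, 0, 25], 0, 0.6]
    - [[0, 0, 0], 0, 0.6]

```text
clock: 2.95
eef_pos: [579.7, -50.7, 243.3]
tcp_rot: [3.134, -0.008, 0.236]
contact_force: [-0.1, -0.0, -0.1]
opening: 0.596
```

```bash
cat >> h.py <<'E'
from scipy.spatial.transform import Rotation as Rn
def goto(p,rpy=None):
    s=sense();R=Rn.from_euler("xyz",s["tcp_rot"]);d=R.inv().apply(np.array(p)-s["eef_pos"])
    print(s["eef_pos"].round(1),s["tcp_rot"].round(3),"shift",d.round(1), "turn rotvec",(R.inv()*Rn.from_euler("xyz",rpy)).as_rotvec().round(3) if rpy is not None else "")
E
python3 - <<'E'
from h import *
goto([579,-48,206],[np.pi,0,.245]);print(sense()["qpos"].round(2),sense()["opening"])
a=avg("scene",2);b=avg("top",2);c=np.zeros((400,800,3),np.uint8)
c[:,:400]=big(a,200,150,100,100,4);c[:,400:]=big(b,225,140,100,100,4);cv2.imwrite("pics/over.png",c)
E
```

```text
[579.7 -50.7 243.3] [ 3.134 -0.008  0.236] shift [-0.3 -3.  37.3] turn rotvec [ 0.007 -0.008 -0.009]
[-0.09  0.48  1.85 -0.01  0.8   1.25] 0.5959293345046636
```

View pics/over.png

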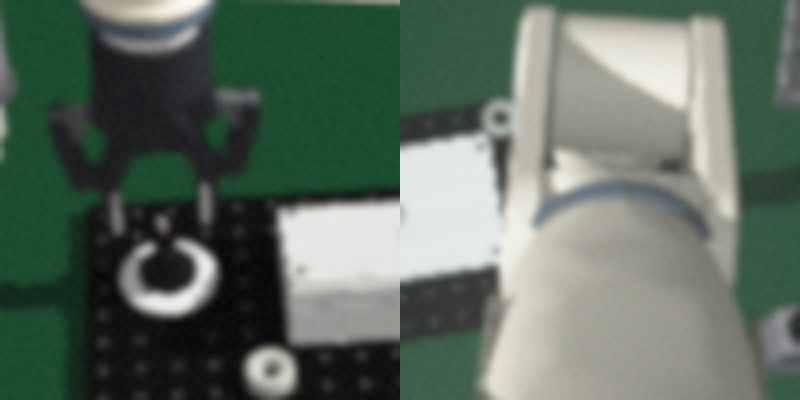

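The fingers at crop (117,205) and (206,205) straddle the bar mark at (162,225), so they are centred. I'll descend and grip.

>>> step_arm:
  commands:
    - [[0, -2.5, 20], 0, 0.6]
    - [[0, 0, 15], 0, 0.6]
    - [[0, 0, 2], 0, 0.6]
    - [[0, 0, 0], 0, 0]
    - [[0, 0, 0], 0, 0]
    - [[0, 0, 0], 0, 0]
    - [[0, 0, 0], 0, 0]
  force: 50

```text
clock: 4.03
eef_pos: [583.6, -47.2, 213.9]
tcp_rot: [3.132, -0.023, 0.235]
contact_force: [0.9, -2.3, -7.6]
opening: 0.147
```

```bash
python3 -c "
from h import *
goto([579,-48,206],[np.pi,0,.245]);s=sense();print(s['contact_force'],s['wrist_torque'],s['opening'])"
```

```text
[583.6 -47.2 213.9] [ 3.132 -0.023  0.235] shift [-4.9 -0.4  7.8] turn rotvec [ 0.01  -0.023 -0.01 ]
[ 0.91692854 -2.32870668 -7.57237495] [-0.51656918 -0.18327396  0.0789452 ] 0.14719957000522182
```

>>> step_arm:
  commands:
    - [[0, 0, 0], 0, 0.5]
    - [[0, 0, 0], 0, 0.5]
    - [[-8, 0, 0], 0, 0.4]
    - [[0, 0, 0], 0, 0.4]

```text
clock: 4.53
eef_pos: [575.6, -49.6, 214.6]
tcp_rot: [3.131, -0.024, 0.235]
contact_force: [0.1, -0.6, 0.2]
opening: 0.397
```

```bash
python3 -c "
from h import *
goto([579,-48,206],[np.pi,0,.245]);s=sense();print(s['contact_force'],s['wrist_torque'],s['opening'])
print('grasp',Rn.from_euler('xyz',s['tcp_rot']).apply([0,0,155])+s['eef_pos'])"
```

```text
[575.6 -49.6 214.6] [ 3.131 -0.024  0.235] shift [ 3.5 -0.9  8.7] turn rotvec [ 0.01  -0.023 -0.01 ]
[ 0.10893261 -0.62204549  0.21582241] [ 0.01468697  0.00678471 -0.06359767] 0.39733300192647225
grasp [579.49691005 -50.32674507  59.63981344]
```

>>> step_arm:
  commands:
    - [[0, -2, 5], 0, 0.4]
    - [[0, 0, 0], 0, 0.4]
    - [[0, 0, 0], 0, 0]
    - [[0, 0, 0], 0, 0]
    - [[0, 0, 0], 0, 0]

```text
clock: 5.15
eef_pos: [575.2, -48.6, 209.6]
tcp_rot: [3.13, -0.023, 0.236]
contact_force: [0.1, 1.2, -1.2]
opening: 0.152
```

```bash
python3 -c "
from h import *
s=sense();print(s['contact_force'],s['wrist_torque'],s['opening'],s['tcp_rot'])
print('grasp',Rn.from_euler('xyz',s['tcp_rot']).apply([0,0,155])+s['eef_pos'])"
```

```text
[ 0.13146015  1.15275738 -1.1611375 ] [ 0.55703523 -0.05983169  0.09178897] 0.15159147856326335 [ 3.12974225 -0.02310425  0.23580788]
grasp [579.15815121 -49.52658172  54.6338717 ]
```

Now it has a clean grip on the bar. I'll turn it clockwise.

>>> step_arm:
  commands:
    - [[0, 0, 0], 0.15, 0]
    - [[0, 0, 0], 0.15, 0]
    - [[0, 0, 0], 0.15, 0]
    - [[0, 0, 0], 0.15, 0]
    - [[0, 0, 0], 0.15, 0]
    - [[0, 0, 0], 0.15, 0]
    - [[0, 0, 0], 0.1, 0]

```text
clock: 6.02
eef_pos: [575.3, -48.6, 209.6]
tcp_rot: [-3.129, -0.022, -0.794]
contact_force: [-1.0, 0.4, 2.9]
opening: 0.153
```

```bash
python3 -c "
from h import *
s=sense();print(s['contact_force'],s['wrist_torque'],s['opening'],s['tcp_rot'],s['qpos'].round(2))
print('grasp',Rn.from_euler('xyz',s['tcp_rot']).apply([0,0,155])+s['eef_pos'])"
```

```text
[-0.95716942  0.38967694  2.90456175] [-0.03657042  0.27488931  1.49624487] 0.153293822641563 [-3.12926102 -0.02211944 -0.79420223] [-0.09  0.53  1.88 -0.01  0.71  2.29]
grasp [579.10126731 -49.71727715  54.65044035]
```

>>> step_arm:
  commands:
    - [[0, 0, 0], 0, 0.5]
    - [[0, 0, 0], 0, 0.5]
    - [[0, 0, 0], 0, 0.5]
    - [[0, 0, -40], 0, 0.6]
    - [[0, 0, -50], 0, 0.6]
    - [[0, 0, -40], 0, 0.6]
    - [[0, 0, 0], 0, 0.6]

```text
clock: 6.9
eef_pos: [572.1, -47.4, 342.5]
tcp_rot: [-3.13, -0.02, -0.787]
contact_force: [0.1, 0.3, -0.7]
opening: 0.596
```

```bash
python3 - <<'E'
from h import *
print(sense()["tcp_rot"],sense()["eef_pos"])
d=np.load("av.npz");a=avg("scene",3);c=np.zeros((450,800,3),np.uint8)
c[:,:400]=big(d["s"],222,190,40,45,10)
c[:,400:]=big(a,222,190,40,45,10);cv2.imwrite("pics/lock.png",c)
# stand probe measurement
sa,tp=d["s"],d["t"]
hs=cv2.cvtColor(tp.astype(np.uint8),cv2.COLOR_BGR2GRAY)
m=(tp[190:222,332:372].min(2)>125).astype(np.uint8);k=max(cv2.findContours(m,0,2)[0],key=cv2.contourArea)
r=cv2.minAreaRect(k);print("standtop",r,onz("top",r[0][0]+332,r[0][1]+190,65))
print([onz("top",p[0]+332,p[1]+190,65)[:2].tolist() for p in cv2.boxPoints(r)])
m=(tp[190:222,345:365].max(2)<70).astype(np.uint8)
print(m[5:22])
E
```

```text
[-3.12992021 -0.02024429 -0.78685305] [572.09117313 -47.37555497 342.51089676]
standtop ((18.005779266357422, 15.537572860717773), (21.592121124267578, 22.65652084350586), 81.25383758544922) [ 521.8 -306.7   65. ]
[[553.1, -265.0], [564.1, -341.6], [490.8, -348.1], [480.1, -272.3]]
[[0 0 0 0 0 0 0 0 0 0 0 0 0 0 0 0 0 0 0 0]
 [0 0 0 0 0 0 0 0 0 0 0 0 0 0 0 0 0 0 0 0]
 [0 0 0 0 0 0 0 0 0 0 0 0 0 0 0 0 0 1 1 1]
 [0 0 0 0 0 0 0 0 0 0 0 0 0 0 0 0 0 1 1 1]
 [0 0 0 0 0 0 0 0 0 0 0 0 0 0 0 0 0 0 1 1]
 [0 0 0 0 0 0 0 0 0 0 0 0 0 0 0 0 0 0 1 1]
 [0 0 0 0 0 0 0 0 0 1 1 1 1 0 0 0 0 0 1 1]
 [0 0 0 0 0 0 0 0 0 1 1 1 1 0 0 0 0 0 1 1]
 [0 0 0 0 0 0 0 0 0 1 1 1 1 0 0 0 0 0 1 1]
 [0 0 0 0 0 0 0 0 0 0 1 1 1 0 0 0 0 0 1 1]
 [0 0 0 0 0 0 0 0 0 0 0 0 0 0 0 0 0 0 1 1]
 [0 0 0 0 0 0 0 0 0 0 0 0 0 0 0 0 0 0 1 1]
 [0 0 0 0 0 0 0 0 0 0 0 0 0 0 0 0 0 0 0 1]
 [0 0 0 0 0 0 0 0 0 0 0 0 0 0 0 0 0 0 0 1]
 [0 0 0 0 0 0 0 0 0 0 0 0 0 0 0 0 0 0 0 1]
 [0 0 0 0 0 0 0 0 0 0 0 0 0 0 0 0 0 0 0 1]
 [0 0 0 0 0 0 0 0 0 0 0 0 0 0 0 0 0 0 0 0]]
```

View pics/lock.png

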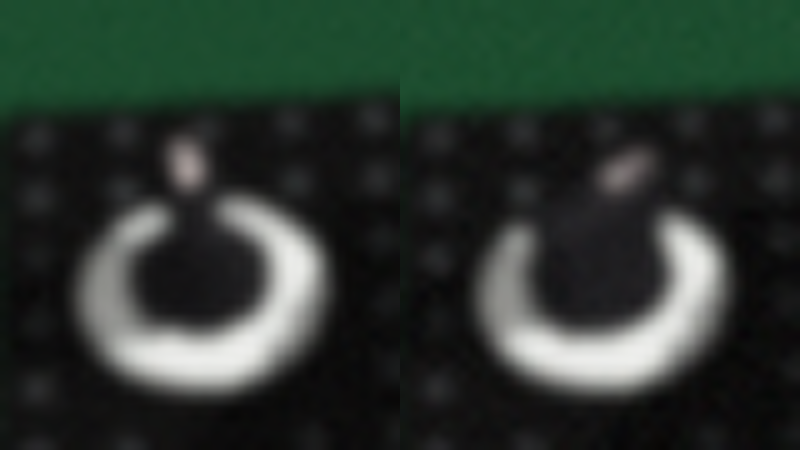

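The knob is locked: the mark moved from crop (187,162) to (628,170), and the base ring is unchanged. Next is the probe's orientation and the neighbouring large probe.

```bash
python3 - <<'E'
from h import *
P=lambda x,y:un(x-400,y,5,130,135)
Q=lambda x,y:un(x-401,y-400,5,310,190)
print("bigcap",tri(P(703,50),Q(485,558)), "cap",onz("top",355.5,202.5,135))
d=np.load("av.npz");sa,tp=d["s"],d["t"]
g=lambda i:np.clip((i-30)*1.7,0,255).astype(np.uint8)
c=np.zeros((600,800,3),np.uint8)
c[:600,:390]=big(g(sa),140,163,26,40,15);c[:450,400:790]=big(g(tp),343,193,26,30,15)
cv2.imwrite("pics/probe.png",c)
E
```

```text
bigcap (array([ 454.9, -204.6,  173.9]), 1.8) cap [ 519.4 -308.3  135. ]
```

View pics/probe.png

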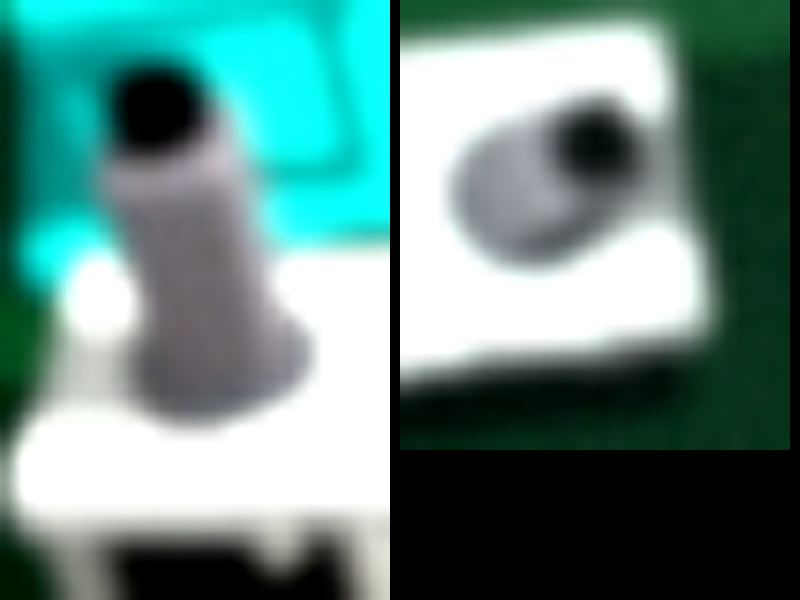

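In the crop, the probe's main face spans (115–240,250) with a thin right face at (255,250), so its yaw is about 10°. The look-alike is 120 mm away at (455,-205). I'm going above the stand probe.

>>> step_arm:
  commands:
    - [[0, 0, -15], -0.16, 0.8]
    - [[0, 0, -15], -0.16, 0.8]
    - [[0, 0, -10], -0.16, 0.8]
    - [[0, 0, 0], -0.16, 0.8]
    - [[0, 0, 0], -0.16, 0.8]
    - [[0, 0, 0], -0.16, 0.8]
    - [[-19, 49.6, 0], 0, 0.8]
    - [[-19, 49.6, 0], 0, 0.8]
    - [[-19, 49.6, 0], 0, 0.8]
    - [[-19, 49.6, 0], 0, 0.8]
    - [[-19, 49.6, 0], 0, 0.8]
    - [[0, 0, 0], 0, 0.8]
    - [[0, 0, 0], 0, 0.8]

```text
clock: 8.68
eef_pos: [522.4, -315.0, 355.4]
tcp_rot: [-3.132, 0.019, 0.211]
contact_force: [0.9, 1.0, 0.3]
opening: 0.8
```

```bash
cat >> h.py <<'E'
def gp(L=155): 
    s=sense();R=Rn.from_euler("xyz",s["tcp_rot"]);return s["eef_pos"]+R.apply([0,0,L]),R
E
python3 -c "
from h import *
g,R=gp();print(g,sense()['tcp_rot'],'shift',R.inv().apply(np.array([521,-308,100])-g).round(1))"
```

```text
[ 519.21662144 -314.25830172  200.42280853] [-3.13239864  0.01928677  0.21127342] shift [  5.   -4.8 100.4]
```

>>> step_arm:
  commands:
    - [[4, -5.5, 25], 0.03, 0.8]
    - [[0, 0, 0], 0, 0.8]

```text
clock: 8.93
eef_pos: [524.8, -306.3, 328.6]
tcp_rot: [-3.131, 0.021, 0.183]
contact_force: [0.3, -0.3, -0.7]
opening: 0.804
```

```bash
python3 - <<'E'
from h import *
g,R=gp();print(g,sense()['tcp_rot'],'shift',R.inv().apply(np.array([521,-308,100])-g).round(1))
c=big(avg("scene",3),110,100,90,110,5);cv2.imwrite("pics/abv.png",c)
E
```

```text
[ 521.26663063 -305.28756008  173.62161169] [-3.13091322  0.02136872  0.18289314] shift [ 0.8  3.4 73.6][ WARN:0@9.661] global loadsave.cpp:1063 imwrite_ Unsupported depth image for selected encoder is fallbacked to CV_8U.
```

View pics/abv.png

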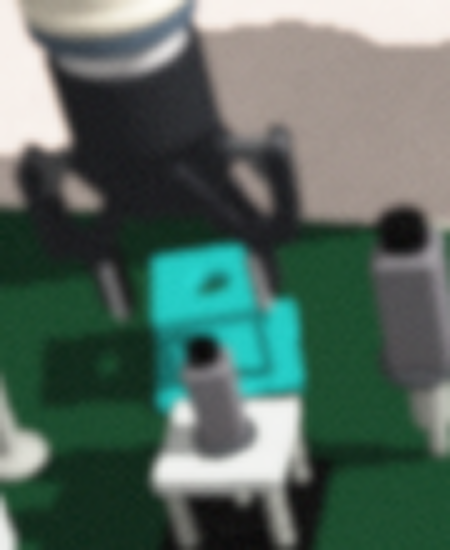

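The fingers at (115,295) and (262,280) straddle the probe's axis, which is centred near x=187. I'll descend and grip.

>>> step_arm:
  commands:
    - [[0, 3, 30], 0, 0.8]
    - [[0, 0, 30], 0, 0.8]
    - [[0, 0, 12], 0, 0.8]
    - [[0, 0, 0], 0, 0.8]

```text
clock: 9.57
eef_pos: [527.4, -310.7, 262.7]
tcp_rot: [-3.14, 0.012, 0.186]
contact_force: [0.2, -0.3, -0.3]
opening: 0.799
```

```bash
python3 -c "
from h import *
g,R=gp();print(g,sense()['tcp_rot'],sense()['contact_force'],'shift',R.inv().apply(np.array([521,-308,99])-g).round(1))"
```

```text
[ 525.56880709 -310.77144167  107.66994674] [-3.13987564  0.01156822  0.18594667] [ 0.24080816 -0.27237372 -0.30132847] shift [-3.9 -3.6  8.7]
```

>>> step_arm:
  commands:
    - [[-4, -3, 7], 0, 0.8]
    - [[0, 0, 0], 0, 0.8]
    - [[0, 0, 0], 0, 0]
    - [[0, 0, 0], 0, 0]
    - [[0, 0, 0], 0, 0]
    - [[0, 0, 0], 0, 0]
  force: 40

```text
clock: 10.32
eef_pos: [523.5, -308.9, 258.6]
tcp_rot: [3.14, 0.008, 0.186]
contact_force: [0.4, 0.1, -1.6]
opening: 0.294
```

```bash
python3 -c "
from h import *
g,R=gp();s=sense();print(g,s['tcp_rot'],s['contact_force'],s['opening']*85)"
```

```text
[ 522.34024806 -309.35544905  103.59609487] [3.14021207 0.00806724 0.18612748] [ 0.35823174  0.11596989 -1.64183815] 24.96078722471555
```

The opening of 25 mm fits the 26 mm grip. Lifting it now.

>>> step_arm:
  commands:
    - [[0, 0, -20], 0, 0]
    - [[0, 0, -40], 0, 0]
    - [[0, 0, -50], 0, 0]
    - [[0, 0, -50], 0, 0]
    - [[0, 0, -40], 0, 0]
    - [[0, 0, 0], 0, 0]
  force: 60

```text
clock: 11.08
eef_pos: [524.7, -308.1, 462.4]
tcp_rot: [-3.139, 0.012, 0.186]
contact_force: [-0.2, -0.2, -2.1]
opening: 0.299
```

```bash
python3 -c "
from h import *
s=sense();print(s['qpos'].round(2),s['contact_force'],s['opening']*85);goto([850,147,455])"
```

```text
[-0.53  0.28  1.6  -0.01  1.27  0.86] [-0.15334412 -0.15685266 -2.1255096 ] 25.374091798520908
[ 524.7 -308.1  462.4] [-3.139  0.012  0.186] shift [ 404.  -387.     3.4] turn rotvec
```

>>> step_arm:
  commands:
    - [[40.4, -38.7, 0], 0, 0]
    - [[40.4, -38.7, 0], 0, 0]
    - [[40.4, -38.7, 0], 0, 0]
    - [[40.4, -38.7, 0], 0, 0]
    - [[40.4, -38.7, 0], 0, 0]
    - [[40.4, -38.7, 0], 0, 0]
    - [[40.4, -38.7, 0], 0, 0]
    - [[40.4, -38.7, 0], 0, 0]
    - [[40.4, -38.7, 0], 0, 0]
    - [[40, -38.7, 0], 0, 0]
    - [[0, 0, 0], 0, 0]

```text
clock: 12.45
eef_pos: [856.8, 160.9, 429.4]
tcp_rot: [-3.135, 0.04, 0.183]
contact_force: [-0.5, -0.7, -1.9]
opening: 0.297
```

```bash
python3 -c "
from h import *
s=sense();print(s['qpos'].round(3),s['contact_force'],s['opening']*85);goto([850,147,455])"
```

```text
[0.183 0.762 0.906 0.006 1.513 1.57 ] [-0.49314505 -0.73610136 -1.91144902] 25.262576808961676
[856.8 160.9 429.4] [-3.135  0.04   0.183] shift [-10.3  12.3 -25.3] turn rotvec
```

Rows command only a turn about the tool axis, so I need the 20° tilt some other way. I'll reach past the arm's limit, where orientation gives way. First, a test of how it yields.

>>> step_arm:
  commands:
    - [[30, 0, -10], 0, 0]
    - [[30, 0, -10], 0, 0]
    - [[30, 0, 0], 0, 0]
    - [[30, 0, 0], 0, 0]
    - [[0, 0, 0], 0, 0]

```text
clock: 13.08
eef_pos: [977.9, 180.7, 428.3]
tcp_rot: [-3.137, 0.058, 0.182]
contact_force: [-0.2, -0.4, -2.8]
opening: 0.297
```

```bash
python3 -c "
from h import *
s=sense();print(s['qpos'].round(3),s['contact_force'],s['opening']*85);goto([850,147,455])"
```

```text
[0.18  1.112 0.238 0.005 1.85  1.571] [-0.20232427 -0.39817854 -2.76986129] 25.28132488338311
[977.9 180.7 428.3] [-3.137  0.058  0.182] shift [-133.2    9.9  -19. ] turn rotvec
```

>>> step_arm:
  commands:
    - [[25, 0, 0], 0, 0]
    - [[25, 0, 0], 0, 0]
    - [[0, 0, 0], 0, 0]

```text
clock: 13.45
eef_pos: [997.6, 182.3, 410.4]
tcp_rot: [-3.137, 0.047, 0.18]
contact_force: [-0.4, 0.3, -1.0]
opening: 0.293
```

```bash
python3 -c "
from h import *
s=sense();print(s['qpos'].round(3),s['contact_force'],s['opening']*85);goto([850,147,455])"
```

```text
[0.179 1.211 0.07  0.005 1.908 1.571] [-0.4422944   0.29369945 -0.99033751] 24.88873681765329
[997.6 182.3 410.4] [-3.137  0.047  0.18 ] shift [-153.5    8.1  -37.6] turn rotvec
```

>>> step_arm:
  commands:
    - [[60, 0, 0], 0, 0]
    - [[60, 0, 0], 0, 0]
    - [[60, 0, 0], 0, 0]

```text
clock: 13.82
eef_pos: [1026.9, 186.9, 387.3]
tcp_rot: [-3.137, -0.089, 0.179]
contact_force: [-0.3, 0.1, -0.8]
opening: 0.298
```

```bash
python3 -c "
from h import *
s=sense();print(s['qpos'].round(3),s['contact_force'],s['opening']*85);goto([850,147,455])"
```

```text
[0.178 1.238 0.061 0.004 1.754 1.571] [-0.33609922  0.10818076 -0.75741913] 25.310112112165065
[1026.9  186.9  387.3] [-3.137 -0.089  0.179] shift [-174.5    7.4  -83.6] turn rotvec
```

>>> step_arm:
  commands:
    - [[55, 0, -25], 0, 0]
    - [[55, 0, -25], 0, 0]
    - [[55, 0, -25], 0, 0]

```text
clock: 14.2
eef_pos: [1031.7, 187.1, 451.2]
tcp_rot: [-3.137, -0.22, 0.178]
contact_force: [-0.2, -0.9, -1.6]
opening: 0.295
```

```bash
python3 -c "
from h import *
s=sense();print(s['qpos'].round(3),s['contact_force'],s['opening']*85);goto([850,147,455])"
```

```text
[0.177 1.18  0.059 0.005 1.683 1.57 ] [-0.21051621 -0.87413283 -1.63135845] 25.10261861700956
[1031.7  187.1  451.2] [-3.137 -0.22   0.178] shift [-180.6    7.   -44.3] turn rotvec
```

>>> step_arm:
  commands:
    - [[40, 0, -20], 0, 0]
    - [[40, 0, -20], 0, 0]
    - [[40, 0, -15], 0, 0]

```text
clock: 14.58
eef_pos: [1029.7, 186.4, 507.7]
tcp_rot: [-3.137, -0.318, 0.178]
contact_force: [-0.5, 0.2, -1.7]
opening: 0.292
```

```bash
python3 -c "
from h import *
s=sense();print(s['qpos'].round(4),s['contact_force'],s['opening']*85);goto([850,147,455])"
```

```text
[0.1769 1.1279 0.0586 0.0049 1.6368 1.5703] [-0.54782451  0.18302003 -1.67187473] 24.798125682138885
[1029.7  186.4  507.7] [-3.137 -0.318  0.178] shift [-191.1    7.    -7.5] turn rotvec
```

```bash
cat >> h.py <<'E'
SP=np.array([568.6,125.4,61.7]);N=np.array([-np.sin(.349)*np.cos(.171),-np.sin(.349)*np.sin(.171),np.cos(.349)])
def st(D,L=245.6):
    s=sense();R=Rn.from_euler("xyz",s["tcp_rot"]);z=-R.as_matrix()[:,2]
    print(s["clock"],s["eef_pos"].round(1),s["tcp_rot"].round(3),"q",s["qpos"].round(2),"F",s["contact_force"].round(1),"op",round(s["opening"],3),"ang",round(np.arccos(z@N),3))
    tip=s["eef_pos"]-z*L;print("tip",tip.round(1),"height over face",round((tip-SP)@N,1),"shift to tip at D",R.inv().apply(SP+N*D-tip).round(1))
E
python3 -c "
from h import *
st(100)"
```

```text
14.575 [1029.7  186.4  507.7] [-3.137 -0.318  0.178] q [0.18 1.13 0.06 0.   1.64 1.57] F [-0.5  0.2 -1.7] op 0.292 ang 0.032
tip [1105.1  201.1  274.4] height over face 14.7 shift to tip at D [-583.9  -20.9  -67.2]
```

>>> step_arm:
  commands:
    - [[-30, 0, -10], 0, 0]
    - [[-45, -2, -6], 0, 0]
    - [[-45, -2, -6], 0, 0]
    - [[-45, -2, -6], 0, 0]
    - [[-45, -2, -6], 0, 0]
    - [[-45, -2, -6], 0, 0]
    - [[-45, -2, -6], 0, 0]
    - [[-45, -2, -6], 0, 0]
    - [[0, 0, 0], 0, 0]

```text
clock: 15.7
eef_pos: [696.2, 140.5, 446.9]
tcp_rot: [-3.137, -0.325, 0.178]
contact_force: [0.8, 1.0, -1.7]
opening: 0.297
```

```bash
python3 -c "
from h import *
st(100)"
```

```text
15.7 [696.2 140.5 446.9] [-3.137 -0.325  0.178] q [ 0.2   0.37  1.53 -0.    0.92  1.59] F [ 0.8  1.  -1.7] op 0.297 ang 0.025
tip [773.1 155.5 214.1] height over face 72.6 shift to tip at D [-246.9   -6.9  -21.5]
```

Tilt is within 0.025 rad of the face normal and holding. Closing on the spot.

>>> step_arm:
  commands:
    - [[-41, -1, -4], 0, 0]
    - [[-41, -1, -4], 0, 0]
    - [[-41, -1, -4], 0, 0]
    - [[-41, -1, -3], 0, 0]
    - [[-41, -1, -3], 0, 0]
    - [[-30, -1, -3], 0, 0]
    - [[0, 0, 0], 0, 0]
    - [[0, 0, 0], 0, 0]

```text
clock: 16.7
eef_pos: [469.2, 105.9, 394.6]
tcp_rot: [-3.136, -0.342, 0.177]
contact_force: [-0.9, 0.3, -1.6]
opening: 0.299
```

```bash
python3 -c "
from h import *
st(50)"
```

```text
16.7 [469.2 105.9 394.6] [-3.136 -0.342  0.177] q [ 0.22  0.06  2.06 -0.02  0.68  1.63] F [-0.9  0.3 -1.6] op 0.299 ang 0.01
tip [550.1 121.7 163.2] height over face 101.8 shift to tip at D [-16.7  -0.2  52. ]
```

>>> step_arm:
  commands:
    - [[-16, 0, 30], 0, 0]
    - [[0, 0, 35], 0, 0]
    - [[0, 0, 15], 0, 0]
    - [[0, 0, 0], 0, 0]
    - [[0, 0, 0], 0, 0]

```text
clock: 17.32
eef_pos: [487.7, 109.7, 315.8]
tcp_rot: [-3.136, -0.352, 0.177]
contact_force: [-0.1, 0.8, -1.3]
opening: 0.296
```

```bash
python3 -c "
from h import *
st(10);c=C['scene'];R=np.array(c['R']);t=np.array(c['t'])
p=R@SP+t;print('spot px',c['fx']*p[0]/p[2]+c['cx'],c['fy']*p[1]/p[2]+c['cy'])
cv2.imwrite('pics/near.png',big(avg('scene',4),265,150,80,75,8).astype(np.uint8))"
```

```text
17.325 [487.7 109.7 315.8] [-3.136 -0.352  0.177] q [ 0.22  0.2   2.1  -0.02  0.48  1.63] F [-0.1  0.8 -1.3] op 0.296 ang 0.008
tip [570.7 125.9  85.2] height over face 21.4 shift to tip at D [-10.1   0.2  11.3]
spot px 304.0874173600147 207.9579210481427
```

View pics/near.png

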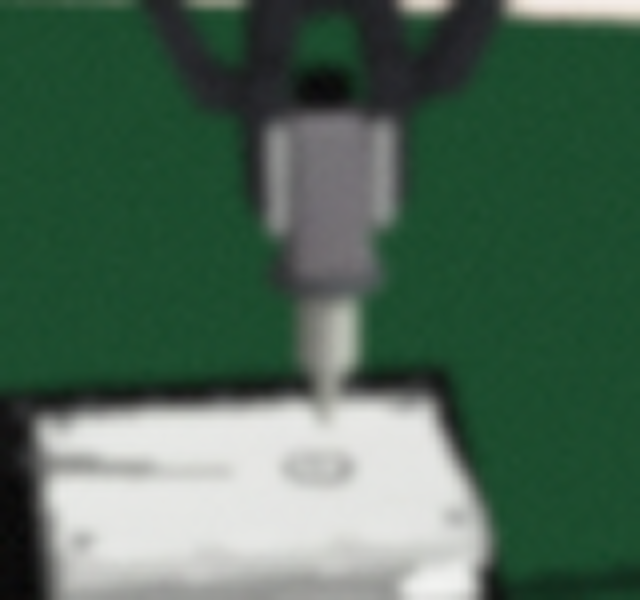

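The tip is at crop (325,427) and the ring at (318,467). Both fit the computed geometry, with the tip about 10 mm high up the slope and about 2 mm too far in +y. I'll correct and look again just off the face.

>>> step_arm:
  commands:
    - [[-11, 1.5, 7], 0, 0]
    - [[0, 0, 4], 0, 0]
    - [[0, 0, 0], 0, 0]
    - [[0, 0, 0], 0, 0]

```text
clock: 18.02
eef_pos: [480.2, 106.8, 301.4]
tcp_rot: [-3.136, -0.353, 0.177]
contact_force: [0.8, -0.3, -1.2]
opening: 0.294
```

```bash
python3 -c "
from h import *
st(0);c=C['scene'];R=np.array(c['R']);t=np.array(c['t'])
g=gp(245.6)[0];p=R@g+t;print('tip px crop8',(c['fx']*p[0]/p[2]+c['cx']-284.5)*12,(c['fy']*p[1]/p[2]+c['cy']-179.5)*12)
cv2.imwrite('pics/near2.png',big(avg('scene',5),285,180,42,40,12).clip(0,255).astype(np.uint8))"
```

```text
18.025 [480.2 106.8 301.4] [-3.136 -0.353  0.177] q [ 0.22  0.22  2.13 -0.02  0.44  1.63] F [ 0.8 -0.3 -1.2] op 0.294 ang 0.009
tip [563.5 123.1  70.9] height over face 10.5 shift to tip at D [ 1.9 -1.3 10.5]
tip px crop8 227.75140681156245 296.8302655039423
```

View pics/near2.png

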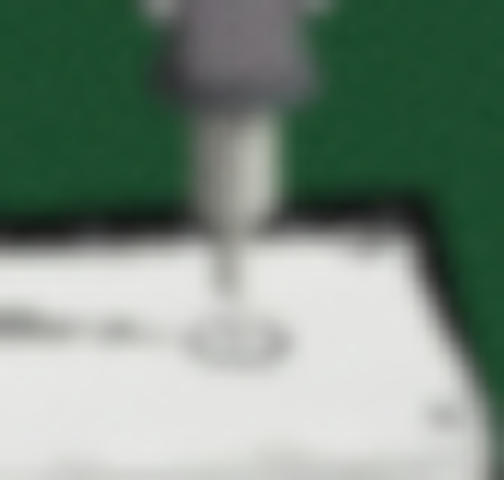

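The tip is at crop (230,298), against (228,297) predicted. The ring centre at (238,340) lies straight along the axis, about 10.5 mm away. Pressing gently.

>>> step_arm:
  commands:
    - [[1, -1, 5], 0, 0]
    - [[0, 0, 4], 0, 0]
    - [[0, 0, 0], 0, 0]

```text
clock: 18.65
eef_pos: [484.5, 108.7, 292.9]
tcp_rot: [-3.136, -0.353, 0.177]
contact_force: [0.1, 0.5, -2.4]
opening: 0.297
```

```bash
python3 -c "
from h import *
st(0)
for i in range(4): grab_frame('scene'); print(sense()['contact_force'].round(2))"
```

```text
18.65 [484.5 108.7 292.9] [-3.136 -0.353  0.177] q [ 0.22  0.24  2.13 -0.02  0.42  1.63] F [ 0.1  0.5 -2.4] op 0.297 ang 0.009
tip [567.9 125.1  62.5] height over face 1.0 shift to tip at D [ 0.4 -0.2  1. ]
[-0.16 -0.17 -1.75]
[-0.2  -0.24 -1.63]
[-0.38 -0.44 -2.74]
[ 0.1   0.05 -2.36]
```

>>> step_arm:
  commands:
    - [[0, 0, 3], 0, 0]
    - [[0, 0, 2], 0, 0]
    - [[0, 0, 0], 0, 0]

```text
clock: 19.23
eef_pos: [486.4, 109.1, 288.7]
tcp_rot: [-3.136, -0.355, 0.177]
contact_force: [-1.2, 0.1, 0.3]
opening: 0.299
```

```bash
cat >> h.py <<'E'
def fm(k=10):
    f=[]
    for i in range(k): grab_frame('scene'); f.append(sense()['contact_force'])
    f=np.mean(f,0);print("F mean",f.round(2),"axial incl 2N weight",round(float((f+[0,0,2])@N),2))
E
python3 -c "
from h import *
fm();st(0)"
```

```text
F mean [-1.1   0.06  0.36] axial incl 2N weight 2.59
19.725 [486.4 109.1 288.8] [-3.136 -0.355  0.177] q [ 0.22  0.25  2.13 -0.02  0.41  1.63] F [-1.2 -1.2  0.5] op 0.294 ang 0.01
tip [570.1 125.5  58.5] height over face -3.5 shift to tip at D [-0.3 -0.2 -3.5]
```

>>> step_arm:
  commands:
    - [[0, 0, 1.2], 0, 0]
    - [[0, 0, 0], 0, 0]
    - [[0, 0, 0], 0, 0]

```text
clock: 20.1
eef_pos: [486.8, 109.1, 287.6]
tcp_rot: [-3.136, -0.355, 0.177]
contact_force: [-1.1, -0.1, 1.6]
opening: 0.297
```

```bash
python3 -c "
from h import *
fm();st(0)
a=avg('scene',4);t=avg('top',3)
c=np.zeros((480,800,3),np.uint8);c[:,:504]=big(a,285,180,42,40,12).clip(0,255);c[:225,505:]=big(a,222,190,59,45,5).clip(0,255)
c[240:,520:]=big(a,120,155,70,60,4).clip(0,255)
cv2.imwrite('pics/fin.png',c)"
```

```text
F mean [-1.4  -0.37  0.63] axial incl 2N weight 2.96
20.6 [486.8 109.1 287.7] [-3.136 -0.355  0.177] q [ 0.22  0.25  2.13 -0.02  0.41  1.63] F [-1.  -0.4  1.6] op 0.296 ang 0.01
tip [570.6 125.6  57.4] height over face -4.7 shift to tip at D [-0.3 -0.2 -4.7]
```

View pics/fin.png

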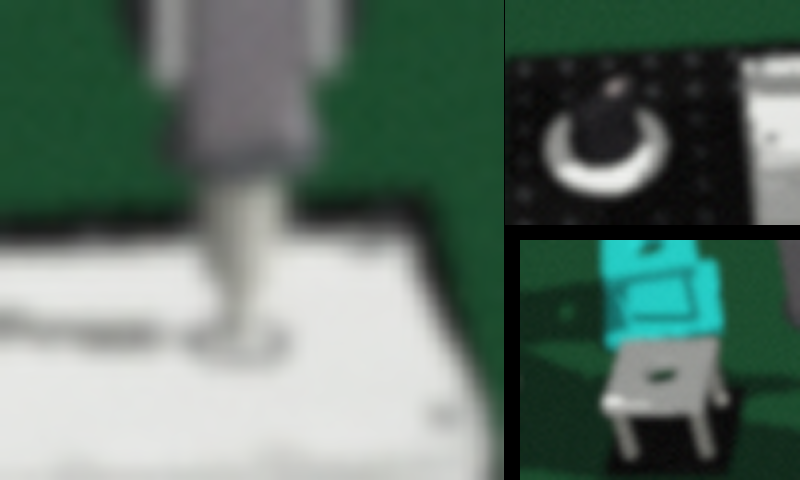

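The tip sits in the ring at crop (238,338), with the knob still locked and the stand empty. The push is about 3 N, which means about 6.5 mm by force and 5 mm by geometry. Handing in.

```bash
python3 -c "
from rig import *
print(sign_off())"
```

```text
the job is handed in; nothing more can be done
None
```

The knob is locked, and the probe is held in the gripper with its tip pressed inside the ring on the sloped face. I handed the job in at about 21 s of the 62 s allowed; the hand-in gives no verdict.

**How it went:** I turned the knob about 1.03 rad clockwise and let go; later pictures show it still turned. I then drew the correct probe out of the aluminium stand. The moves cannot tilt the tool directly, so I reached past the arm's limit until it leaned to match the slope.

**Last checks:**
- **Squareness:** the probe is 0.01 rad from the face normal estimated from the images (limit 0.14).
- **Position:** the tip's computed position is under 1 mm from the ring's middle sideways, and the last picture shows it in the ring.
- **Push:** the force along the probe is about 3.0 N.
- **Stand and bystanders:** the stand is empty in the last picture. I made no contact with any bystander that I know of, but did not check each one in the last pictures.

**Disagreements:**
- The spring travel comes out at about 6.5 mm from the force and 4.7 mm from geometry. Both are inside the 3 to 11 mm window.
- While the arm was stretched out, joint 3 read 0.0586 against its stated limit of 0.06. No fault showed, but it could count as passing its range.
- My first grip on the knob sat about 8 mm off along the bar, so I opened and gripped again before turning.

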